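# Close up the carriers on the optical rail and latch them

### The job

With the fingertips, push the row of four carriers along the rail as one train, kept together, until the row is fully home against the end stop. Then push the latch arm round, to the end of its swing, square across the rail behind the last carrier. Only push: lift nothing and tip nothing over, and leave the spare carrier beside the rail and all other things where they stand.

Things in the scene. Friction and masses are not known exactly. Their poses are not given: they have to be found in the camera images.
- rail: Aluminium rail fixed on the worktop: a channel along its own y, open above and at its -y end, end stop at its +y end. Origin at worktop height, mid-width; x across, y towards the stop, z up. Channel floor 6 mm above the worktop, 47 mm wide; side walls 6 mm thick, tops 16 mm above the worktop, from y = -168 to +168 mm. The latch stands on the -x (robot's) side.
- row_end (a point): Where the middle of the last carrier's rear face lies, 25 mm above the worktop, when all four are home: rail x = 0, y = -3 mm. The row home fills rail y = -3 to +165 mm (carrier origins at y = 18, 60, 102, 144 mm).
- stop_face (a point): Middle of the end stop's face that the first carrier must touch, 25 mm above the worktop, at rail y = +165 mm; the stop is 62 mm wide and its top is 35 mm above the worktop.
- carrier_cell: Black block carrier, body 44 mm wide (across the rail, its x) x 42 mm long (along the rail, its y) x 38 mm high, 0.12 kg, with a square holder and a clear cuvette (12 mm square, top 93 mm above the origin) on top. Origin at the centre of its underside, z up. One of the four that start in a touching row in the rail channel; which of them is first and last changes.
- carrier_lens: Black block carrier, body 44 mm wide (across the rail, its x) x 42 mm long (along the rail, its y) x 38 mm high, 0.12 kg, with a round lens in a ring 38 mm across (upright, facing along the rail, top 75 mm above the origin) on top. Origin at the centre of its underside, z up. One of the four that start in a touching row in the rail channel; which of them is first and last changes.
- carrier_filter: Black block carrier, body 44 mm wide (across the rail, its x) x 42 mm long (along the rail, its y) x 38 mm high, 0.12 kg, with a square filter frame 36 mm wide (upright, facing along the rail, top 74 mm above the origin) on top. Origin at the centre of its underside, z up. One of the four that start in a touching row in the rail channel; which of them is first and last changes.
- carrier_post: Black block carrier, body 44 mm wide (across the rail, its x) x 42 mm long (along the rail, its y) x 38 mm high, 0.12 kg, with a bare steel post 12 mm thick (top 68 mm above the origin) on top. Origin at the centre of its underside, z up. One of the four that start in a touching row in the rail channel; which of them is first and last changes.
- carrier_spare: Spare carrier, loose on the worktop on the far side of the rail, a block of the same size with a thick short steel stub (26 mm across, top 60 mm above the origin). Origin at the centre of its underside. Not part of the row: leave it.
- latch (a joint): Angle of the latch arm about its upright pivot, rad, growing counter-clockwise seen from above. At 0 it points along the rail's -y, turned 0.35 rad outward (to -x); at 1.92, its end of travel, along the rail's +x, square across the channel, 6 mm behind the last carrier when the row is home. Starts at 0 to 0.3. Light friction (about 1 N at the arm's end) holds it where left.
- latch_pivot (a point): Latch pivot axis, at half the arm's height, 27 mm above the worktop, at rail x = -46, y = -14 mm (hub 20 mm across).
- latch_push (a point): Point on the latch arm's centre line 70 mm from the pivot, 27 mm above the worktop. The arm is a steel bar 10 mm thick, from 20 to 34 mm above the worktop, and ends 88 mm from the pivot in a black knob 15 mm across, whose top is 47 mm above the worktop.
- film_roll: Bystander: roll of sealing film standing on end, 52 mm across, 50 mm high. Origin at the centre of its underside.
- timer: Bystander: small white timer, 32 x 66 x 62 mm. Origin at the centre of its underside.
- dropper: Bystander: small dropper bottle, 25 mm across, 67 mm high, on the robot's side of the rail. Origin at the centre of its underside.
Things that resemble listed ones, but are neither listed nor needed, are in the scene too. What is shaped like the carrier_post but pink is not meant.

How it is judged (in metres and radians):
On the way, in this order (a step that is already met when the one before it is completed fails the run):
1. the row is home against the end stop while the latch is still open (y of each of carrier_cell, carrier_lens, carrier_filter, carrier_post in the frame of rail above 0.014 m and z of each of carrier_cell, carrier_lens, carrier_filter, carrier_post in the frame of rail below 0.01 m and value of joint latch below 1.3 rad), for 0.2 s.
2. the latch arm is swung across behind the row (y of each of carrier_cell, carrier_lens, carrier_filter, carrier_post in the frame of rail above 0.014 m and z of each of carrier_cell, carrier_lens, carrier_filter, carrier_post in the frame of rail below 0.01 m and value of joint latch above 1.84 rad), for 0.2 s.
At the end, for the whole second after the job is handed in: All four carriers stand flat in the rail, closed up against the end stop (each within 4 mm of its place in the row or nearer the stop) and at rest, the latch arm is within 0.08 rad of its end of travel, and the spare carrier and the other things are within 15 mm of where they stood (all of step 2 and linear speed of each of carrier_cell, carrier_lens, carrier_filter, carrier_post below 0.01 m/s and angle between each of carrier_cell, carrier_lens, carrier_filter, carrier_post's own z axis and vertical below 0.1 rad and distance of each of carrier_spare, film_roll, timer, dropper from where it was at the start of the episode below 0.015 m); the robot touches nothing.
It fails at once if a carrier is lifted 12 mm or more (height (world z) of any of carrier_cell, carrier_lens, carrier_filter, carrier_post above 0.018 m).
It fails at once if a carrier is tipped by more than 0.35 rad (angle between any of carrier_cell, carrier_lens, carrier_filter, carrier_post's own z axis and vertical above 0.35 rad).
It fails at once if the row comes apart: gaps of more than 14 mm in all (distance between any of carrier_lens, carrier_filter, carrier_post and carrier_cell above 0.1405 m or distance between any of carrier_filter, carrier_post and carrier_lens above 0.1405 m or distance between carrier_post and carrier_filter above 0.1405 m).
It fails at once if the spare carrier or another bystander is moved or lifted by more than 15 mm (distance of any of carrier_spare, film_roll, timer, dropper from where it was at the start of the episode above 0.015 m).
It also fails if it takes over 64 s, if anything falls off the work surface, if the arm or the gripper's body presses on something with over 40 N, if the wrist force passes 120 N, or if a joint passes its speed limit or range.

### The arm

A 7-joint arm with a two-finger parallel gripper is mounted at the origin on a cart in front of the work surface, level with it; the furniture and walls round the work are solid. World frame = base frame: x ahead of the robot, y to its left, z up, the work surface at z = 0. Lengths are in mm, angles in rad, forces in N, time in s.
With the tool pointing down it reaches from about 400 to 875 mm from the base axis. Payload 4.4 kg.
Tool frame: the origin (TCP) lies at the very end of the fingers, on their centre line; the grasp point (between the pads) lies 19 mm behind it; z points along the fingers, y is the line along which they close (so a half turn about z gives the same grasp; the last joint's range is limited). The gripper opens to 85 mm and grips with 20 to 120 N. Pads are 22 mm wide; open, the fingers measure 114 mm over their backs; the gripper's body (76 mm by 85 mm) begins 54 mm behind the grasp point. The pads swing forward as they close: fully open they stand 13 mm farther back than shut.
Start: joints at [-1.343, 0.628, 0.038, 1.517, -0.027, 0.996, -0.02], TCP at [188.21, 622.169, 231.313] pointing down, gripper open.
Joint ranges: [-3.06, 3.06], [-0.37, 2.12], [-1.25, 1.32], [0.18, 2.47], [-1.1, 4.24], [0.23, 1.98], [-2.94, 2.94]. Speed limits (rad/s): [2.57, 2.57, 3.14, 3.14, 3.14, 3.14, 3.14].

### API

Orientations are given as [roll, pitch, yaw] about the fixed x, y, z axes, in that order (R = Rz(yaw) Ry(pitch) Rx(roll)).
In Python, from cell import read_state, get_image, camera_info, finish_job gives the robot as it stands.
- The arm moves only by the tool play_rows, never from a script. Its argument "deltas" is one flat list of numbers, 7 for each row, row after row: the shift along the tool's x, y, z in mm, then the turn, a rotation vector about the tool's x, y, z in rad, then the opening, from 0 (shut) to 1 (fully open). In form: [dx, dy, dz, ax, ay, az, grip, dx, dy, dz, ax, ay, az, grip, ...]. A call has 1 to 10 rows; each row is the pose to reach, as a shift and turn from the pose commanded when the call began, along the tool's axes at that moment; what a row does not reach only later rows make up. A row lasts 1/8 s, in which the tool goes at most 62.5 mm and 10.7 degrees, less where a joint would pass 70% of its speed; a pose out of reach is approached as far as the arm can. A call with a gripper value outside its range is refused whole. The fingers move at their own pace and stop on an object; the grip force is fixed at half the most. Time passes only in rows, so rows that repeat a pose let the fingers close. It gives the time, the measured TCP pose, the force, the opening and the grip force at its end, in the units of the state.
- read_state(): the state, without advancing time (a new reading comes with each control period).
- get_image(name): name is "side" or "top" or "wrist"; returns the picture (384x512x3 uint8, red, green, blue); there is no depth.
- camera_info(name): a dict with "fx", "fy", "cx", "cy" (pixels), "T" (4x4, takes a point from camera to world coordinates). Camera axes: x right, y down, z forward; pixel columns grow to the right and rows downward; lengths in mm; the calibration is good to about 2 mm. A picture is of the moment at which its call begins: read the wrist's pose just before it. camera_info takes no time and is no camera call; for the wrist camera it gives the pose at the moment of the call.
- finish_job(): hands the job in; it is judged then, once.
The state is a dict: "clock": time; "qpos": joint angles; "qd": joint speeds; "tau": joint torques, N m; "eef_pos": TCP position; "tool_rot": TCP orientation; "force": force on the tool from outside, world axes, zero at the start; "torque": the same for the moment, N m; "width": finger opening in mm; "gripper_force": force on a finger pad.
Only numpy, scipy, OpenCV 4.12 (cv2) and the standard library are available. Lean on these libraries where they do the work, as an engineer would, in place of code of your own. Each camera call takes 0.05 s, during which the arm holds its last target. There are 200 camera calls.

## Working session

There is one attempt and no reset: what is moved stays moved. The work goes in short steps, Python scripts to look and compute and a tool call to move; the robot and the scene stay as the last step left them, time stands still between calls to the robot, and variables do not carry over. Pictures are saved under pics/ and viewed, at most 10 in all, crops included, and the job is handed in when it is done.

Besides the shell and the picture viewer there is one more tool, called after ">>>" in YAML: its name, and indented under it one key for each argument. play_rows: Moves the arm, as the interface text tells. Its arguments: {"type":"object","properties":{"deltas":{"type":"array"}},"required":["deltas"]}

```bash
mkdir -p pics
python3 - <<'E'
from cell import *
import cv2
for n in("top","side"):
    cv2.imwrite(f"pics/{n}0.png",cv2.cvtColor(get_image(n),cv2.COLOR_RGB2BGR)); print(n,camera_info(n))
s=read_state();print(s)
E
```

```text
top {'fx': 348.72417460776194, 'fy': 348.72417460776194, 'cx': 255.2998187866764, 'cy': 189.9482682725405, 'T': array([[-2.53234432e-02, -9.80982583e-01,  1.92436730e-01,
         3.92694127e+02],
       [-9.99643113e-01,  2.64870350e-02,  3.47602259e-03,
         2.34722849e+02],
       [-8.50699602e-03, -1.92280027e-01, -9.81303226e-01,
         9.05470728e+02],
       [ 0.00000000e+00,  0.00000000e+00,  0.00000000e+00,
         1.00000000e+00]])}
side {'fx': 430.2677942265919, 'fy': 430.2677942265919, 'cx': 264.6369247285275, 'cy': 189.1333904645733, 'T': array([[ 9.25493777e-01, -2.26231627e-01,  3.03777089e-01,
         2.66717957e+02],
       [-3.78655920e-01, -5.71686163e-01,  7.27869923e-01,
        -3.86206842e+02],
       [ 8.99796172e-03, -7.88666077e-01, -6.14755932e-01,
         5.83277546e+02],
       [ 0.00000000e+00,  0.00000000e+00,  0.00000000e+00,
         1.00000000e+00]])}
{'clock': 0.1, 'qpos': array([-1.34278182,  0.62926429,  0.03847116,  1.51827019, -0.02705752,
        0.99625363, -0.01994804]), 'qd': array([-0.00010066,  0.00128815,  0.00203334, -0.00400464,  0.00184838,
        0.00101176,  0.00057914]), 'tau': array([ 3.04314446e-03, -5.64536977e+01,  1.23016767e+00, -1.93976927e+01,
        1.11811768e-02,  5.37938104e-03,  2.19998594e-05]), 'eef_pos': array([188.05442427, 621.63119898, 230.47388253]), 'tool_rot': array([-3.13991527e+00, -1.56784620e-05,  2.84777739e+00]), 'force': array([ 0.61885976,  0.39992941, -0.74623296]), 'torque': array([ 0.01155569,  0.01571766, -0.01483655]), 'gripper_force': 0.0, 'width': 85.05840142757344}
```

View pics/top0.png

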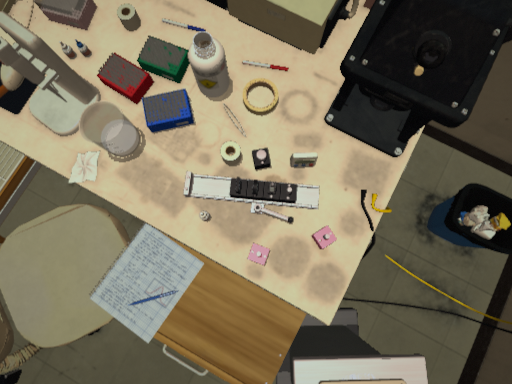

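View pics/side0.png

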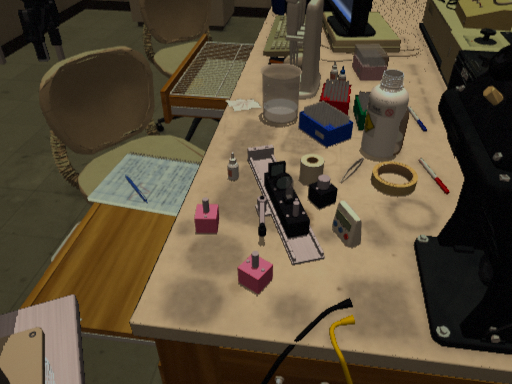

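```bash
cat > h.py <<'E'
import numpy as np,cv2
from cell import *
def cast(n,uv,z,ci=None):
    c=ci or camera_info(n);T=c["T"]
    d=T[:3,:3]@[(uv[0]-c["cx"])/c["fx"],(uv[1]-c["cy"])/c["fy"],1]
    return T[:3,3]+d*(z-T[2,3])/d[2]
def proj(n,p,ci=None):
    c=ci or camera_info(n);q=np.linalg.inv(c["T"])@np.append(p,1)
    return np.array([c["fx"]*q[0]/q[2]+c["cx"],c["fy"]*q[1]/q[2]+c["cy"]])
def save(a,f,box=None,k=1):
    if box: a=a[box[1]:box[3],box[0]:box[2]]
    cv2.imwrite(f,cv2.resize(cv2.cvtColor(a,cv2.COLOR_RGB2BGR),None,fx=k,fy=k,interpolation=cv2.INTER_CUBIC))
E
python3 - <<'E'
from h import *
b=cv2.cvtColor(cv2.imread("pics/top0.png"),cv2.COLOR_BGR2RGB);s=cv2.cvtColor(cv2.imread("pics/side0.png"),cv2.COLOR_BGR2RGB)
A=cv2.resize(b[140:240,180:335],None,fx=5,fy=5,interpolation=2)[:, :775]
save(A,"pics/topc.png")
save(s,"pics/sidec.png",(210,140,370,270),5)
print(proj("top",[188,622,231]),proj("side",[188,622,231]), proj("top",[0,0,0]))
E
```

```text
[ 44.98743435 380.43161308] [52.03935314 58.75670258] [363.62660936 427.44412877]
```

View pics/topc.png

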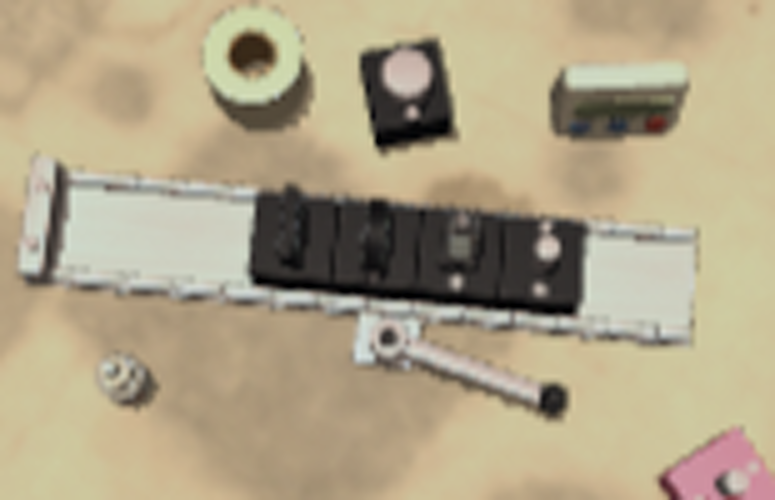

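View pics/sidec.png

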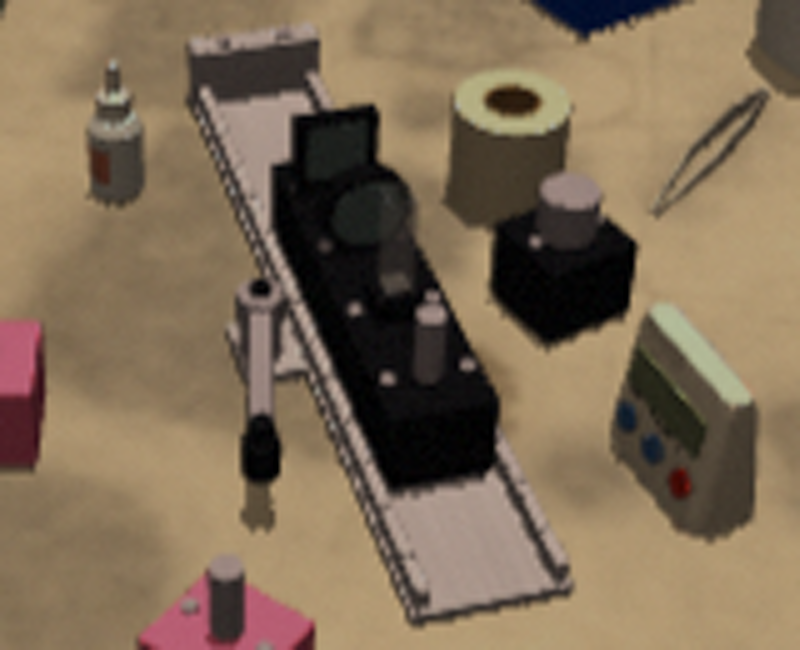

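```bash
cat >> h.py <<'E'
def tc(u,v,z): return cast("top",(u/5+179.6,v/5+139.6),z)
def sc(u,v,z): return cast("side",(u/5+209.6,v/5+139.6),z)
E
python3 - <<'E'
from h import *
np.set_printoptions(precision=1,suppress=True)
e=[tc(695,231,16),tc(691,341,16)];st=[tc(57,160,35),tc(42,280,35)];r=[tc(583,222,44),tc(578,312,44)]
e2=[sc(415,598,16),sc(570,570,16)];s2=[sc(190,60,35),sc(318,38,35)];r2=[sc(393,418,44),sc(497,402,44)]
for n,q in dict(e=e,st=st,r=r,e2=e2,s2=s2,r2=r2).items(): print(n,q[0][:2],q[1][:2],"mid",(q[0]+q[1])[:2]/2,np.linalg.norm(q[0]-q[1]))
for a,b in((e,st),(e2,s2)):
    m=(a[0]+a[1])/2;n=(b[0]+b[1])/2;d=(n-m)[:2];print(np.linalg.norm(d),np.degrees(np.arctan2(-d[0],d[1])))
print("pivot",tc(388,337,34),sc(260,288,34),"knob",tc(552,398,47),sc(260,425,47))
print("spare",tc(408,72,60),"dropper",tc(118,370,60),"timer",tc(620,80,62),"pink",tc(735,482,60))
E
```

```text
e [573.7  73. ] [516.1  78.5] mid [544.9  75.8] 57.87366962236225
st [616.  402.1] [553.4 409.1] mid [584.7 405.6] 62.98453338436019
r [574.1 134.2] [528.3 138.9] mid [551.2 136.6] 46.10215867451823
e2 [516.6  79.9] [574.3  71.5] mid [545.4  75.7] 58.31912056985488
s2 [554.6 409.4] [617.7 405.1] mid [586.2 407.2] 63.25562288422962
r2 [534.9 141.2] [574.8 134.9] mid [554.9 138.1] 40.36542473070436
332.2009557776068 -6.884311934155622
334.0374166131592 -7.004779760791829
pivot [519.6 234.1  34. ] [522.3 241.8  34. ] knob [485.3 154.1  47. ] [486.5 152.9  47. ]
spare [650.4 220.5  60. ] dropper [503.1 366.4  60. ] timer [642.7 114.3  62. ] pink [441.1  69.2  60. ]
```

>>> play_rows:
  deltas: [-50,-39,8,0,0,0.14,0,-100,-78,16,0,0,0.28,0,-150,-117,24,0,0,0.42,0,-200,-156,32,0,0,0.56,0,-250,-195,40,0,0,0.7,0,-300,-234,48,0,0,0.84,0,-350,-273,56,0,0,0.98,0,-400,-312,64,0,0,1.12,0,-450,-350,72,0,0,1.26,0,-495,-389,80,0,0,1.398,0]

```text
clock: 1.35
eef_pos: [545.2, 113.1, 152.2]
tool_rot: [3.142, -0.0, 1.446]
force: [-0.0, 0.9, 0.4]
width: -0.2
gripper_force: 0.0
```

>>> play_rows:
  deltas: [0,0,0,0,0,0,0,0,0,0,0,0,0,0]

```text
clock: 1.6
eef_pos: [543.4, 115.0, 152.1]
tool_rot: [-3.14, -0.0, 1.45]
force: [-0.4, 0.7, 0.1]
width: 0.3
gripper_force: 0.0
```

Run:
```python
from h import *
ci=camera_info("wrist");a=get_image("wrist");save(a,"pics/w1.png")
s=read_state();print(s["clock"],s["eef_pos"],s["tool_rot"],s["force"],s["qpos"],s["width"]);print(ci)
for p in ([544.9,75.8,16],[552.5,137.3,44],[565.1,239.5,25],[518,234.2,34]): print(p,proj("wrist",p,ci))
```

```text
1.65 [543.20096168 116.05320283 152.24300653] [-3.14000420e+00 -8.21946698e-04  1.45197682e+00] [0.6317558  0.66772822 0.12636212] [-0.49690929  0.62522144  0.36556632  1.86941093 -0.32975653  0.70754521
 -0.06006087] 0.0691599295127515
{'fx': 317.29600347517464, 'fy': 317.29600347517464, 'cx': 251.72461861986278, 'cy': 189.5348980039562, 'T': array([[ 9.92753731e-01, -1.14107408e-01, -3.76766301e-02,
         5.53715070e+02],
       [-1.20147985e-01, -9.48077866e-01, -2.94470409e-01,
         1.90105175e+02],
       [-2.11912379e-03,  2.96863369e-01, -9.54917614e-01,
         2.94509629e+02],
       [ 0.00000000e+00,  0.00000000e+00,  0.00000000e+00,
         1.00000000e+00]])}
[544.9, 75.8, 16] [257.61950748 217.77596386]
[552.5, 137.3, 44] [258.78380457 159.44409794]
[565.1, 239.5, 25] [259.49893308  21.79659024]
[518, 234.2, 34] [197.93060369  35.5666999 ]
```

View pics/w1.png

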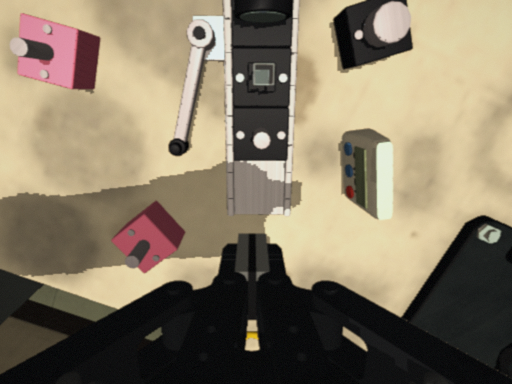

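>>> play_rows:
  deltas: [-6,4,0,0,0,0,0,-12,7.5,20,0,0,0,0,-12,7.5,50,0,0,0,0,-12,7.5,80,0,0,0,0,-12,7.5,110,0,0,0,0,-12,7.5,125,0,0,0,0,-12,7.5,132,0,0,0,0,-12,7.5,135,0,0,0,0,-12,7.5,135,0,0,0,0]

```text
clock: 2.78
eef_pos: [550.6, 101.8, 18.2]
tool_rot: [3.141, -0.0, 1.45]
force: [-0.5, -0.2, -0.5]
width: -0.2
gripper_force: 0.0
```

```bash
cat >> h.py <<'E'
O=np.array([565.9,242.5]);U=np.array([.121,.9927]);X=np.array([.9927,-.121])
def rail(p): d=np.array(p[:2])-O; return d@X,d@U
E
python3 - <<'E'
from h import *
a=get_image("side");save(a,"pics/s2.png",(210,140,370,270),5)
s=read_state();print(s["clock"],s["eef_pos"],s["tool_rot"],s["force"],rail(s["eef_pos"]))
E
```

```text
2.825 [550.64906391 101.8648096   18.26013168] [ 3.14042985e+00 -4.19345101e-04  1.44991447e+00] [ 0.33307506 -0.70255914 -0.0961773 ] (np.float64(1.877253786223168), np.float64(-141.453916776738))
```

View pics/s2.png

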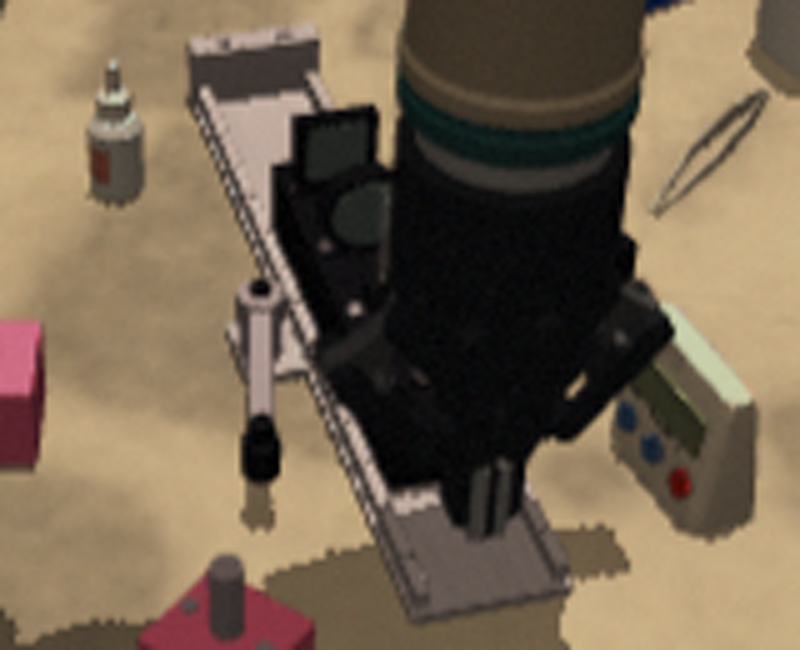

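Run:
```python
from h import *
from scipy.optimize import fsolve
for u,v in ((565,435),(590,415),(672,320),(325,360),(350,380)):
    t=np.array([u/5+209.6,v/5+139.6])
    f=lambda k: proj("side",[550.6+k[0]*X[0],101.8+k[0]*X[1],k[1]])-t
    print(u,v,fsolve(f,[50,90]))
```

```text
565 435 [31.93421783 56.56327661]
590 415 [40.73659195 64.20771563]
672 320 [ 67.32144803 102.80979301]
325 360 [-59.16759235 112.19475567]
350 380 [-50.09833716 101.26415359]
```

>>> play_rows:
  deltas: [8,-1,2,0,0,0,0,16,-1,2,0,0,0,0,22,-1,2,0,0,0,0,26,-1,2,0,0,0,0,30,-1,2,0,0,0,0,35,-1,2,0,0,0,0,41,-1,2,0,0,0,0,47,-1,2,0,0,0,0,53,-1,2,0,0,0,0,58,-1,2,0,0,0,0]

```text
clock: 4.08
eef_pos: [556.2, 159.8, 15.6]
tool_rot: [3.142, 0.0, 1.45]
force: [-0.2, -5.1, 3.2]
width: 0.0
gripper_force: 2.6
```

>>> play_rows:
  deltas: [5,0,0,0,0,0,0,11,0,0,0,0,0,0,17,0,0,0,0,0,0,23,0,0,0,0,0,0,29,0,0,0,0,0,0,35,0,0,0,0,0,0,41,0,0,0,0,0,0,47,0,0,0,0,0,0,51,0,0,0,0,0,0,54,0,0,0,0,0,0]

```text
clock: 5.32
eef_pos: [562.5, 213.0, 15.6]
tool_rot: [-3.141, 0.0, 1.45]
force: [-1.1, -5.7, 4.2]
width: 0.1
gripper_force: 2.8
```

Run:
```python
from h import *
a=get_image("top");save(a[140:240,180:335],"pics/t3.png",None,5)
s=read_state();print(s["clock"],s["eef_pos"],s["tool_rot"],s["force"],rail(s["eef_pos"]))
```

```text
5.375 [562.56573218 213.64761021  15.64416772] [-3.14142118e+00 -8.67586033e-05  1.45037532e+00] [-0.83297598 -4.31837078  4.76917416] (np.float64(0.18121150158936405), np.float64(-29.045213747187987))
```

View pics/t3.png

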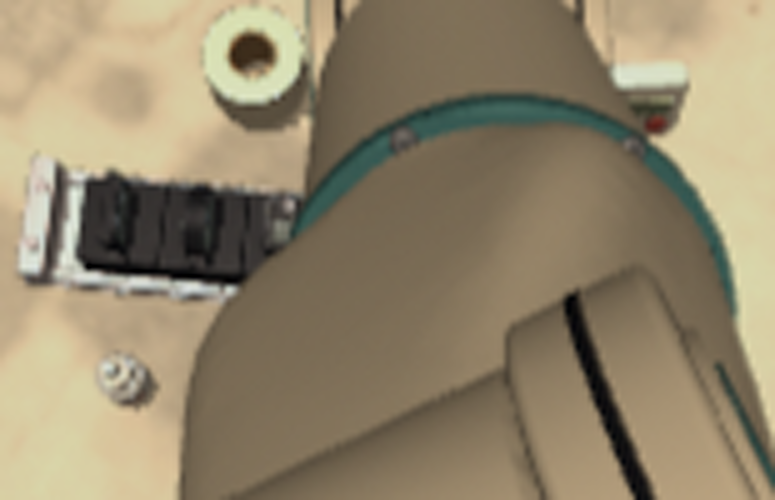

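>>> play_rows:
  deltas: [3,0,0,0,0,0,0,6,0,0,0,0,0,0,9,0,0,0,0,0,0,11,0,0,0,0,0,0,12,0,0,0,0,0,0,13,0,0,0,0,0,0]

```text
clock: 6.12
eef_pos: [564.0, 225.6, 15.6]
tool_rot: [-3.141, 0.001, 1.45]
force: [-0.4, -5.9, 4.7]
width: 0.1
gripper_force: 2.8
```

>>> play_rows:
  deltas: [1,0,0,0,0,0,0,2,0,0,0,0,0,0]

```text
clock: 6.38
eef_pos: [564.3, 227.5, 15.6]
tool_rot: [-3.141, 0.001, 1.45]
force: [-0.1, -5.1, 3.7]
width: 0.2
gripper_force: 2.8
```

>>> play_rows:
  deltas: [1,0,0,0,0,0,0,2,0,0,0,0,0,0]

```text
clock: 6.62
eef_pos: [564.5, 229.5, 15.6]
tool_rot: [-3.141, 0.001, 1.45]
force: [-1.2, -5.4, 3.7]
width: 0.2
gripper_force: 2.8
```

>>> play_rows:
  deltas: [1,0,0,0,0,0,0,2,0,0,0,0,0,0]

```text
clock: 6.88
eef_pos: [564.6, 230.1, 15.6]
tool_rot: [-3.141, 0.002, 1.449]
force: [-1.8, -9.6, 5.1]
width: 0.2
gripper_force: 4.7
```

>>> play_rows:
  deltas: [1,0,0,0,0,0,0,1,0,0,0,0,0,0,1,0,0,0,0,0,0]

```text
clock: 7.25
eef_pos: [564.5, 230.1, 15.6]
tool_rot: [-3.14, 0.003, 1.448]
force: [-1.6, -9.1, 6.2]
width: 0.0
gripper_force: 4.9
```

>>> play_rows:
  deltas: [1,0,0,0,0,0,0,1,0,0,0,0,0,0,1,0,0,0,0,0,0]

```text
clock: 7.62
eef_pos: [564.5, 230.1, 15.6]
tool_rot: [-3.14, 0.005, 1.448]
force: [-1.7, -11.9, 7.4]
width: -0.0
gripper_force: 5.8
```

>>> play_rows:
  deltas: [-5,0,0,0,0,0,0,-20,0,0,0,0,0,0,-40,0,0,0,0,0,0,-45,0,-25,0,0,0,0,-45,0,-60,0,0,0,0,-45,-30,-80,0,0,0,0,-45,-65,-80,0,0,0,0,-45,-95,-80,0,0,0,0,-45,-98,-80,0,0,0,0]

```text
clock: 8.75
eef_pos: [459.9, 200.7, 95.6]
tool_rot: [-3.139, 0.0, 1.451]
force: [0.5, -0.5, -0.4]
width: -0.0
gripper_force: 0.0
```

Run:
```python
from h import *
ci=camera_info("wrist");w=get_image("wrist")
s=read_state();print(s["clock"],s["eef_pos"],s["tool_rot"],s["force"],rail(s["eef_pos"]))
save(np.hstack([w[:300],get_image("side")[100:400]] ) if 0 else w,"pics/w4.png")
c=np.array(rail(s["eef_pos"]));prev=None
for q in np.r_[.09,np.arange(.2,2.0,.15),1.92]:
    t=.35-q;d=np.array([-np.sin(t),-np.cos(t)]);n=np.array([-d[1],d[0]])
    p=np.array([-46,-14])+55*d-n*(5+14.5*abs(n[0])+11*abs(n[1]))
    print(round(q,2),p.round(1),"tool dx,dy",(p-c)[::-1].round(1))
T=lambda x,y,z:np.append(O+x*X+y*U,z)
print(proj("wrist",T(-46,-14,34),ci),proj("wrist",T(0,-3,44),ci),proj("wrist",T(-46-88*.257,-14-88*.966,47),ci))
```

```text
8.8 [461.51323036 200.71078519  95.75000842] [-3.14085741e+00 -2.81900266e-04  1.45005446e+00] [-0.14118497  0.45632818  0.38067419] (np.float64(-98.56825123439882), np.float64(-54.11495266551611))
0.09 [-81.2 -61.5] tool dx,dy [-7.4 17.3]
0.2 [-75.  -65.2] tool dx,dy [-11.1  23.6]
0.35 [-65.5 -69. ] tool dx,dy [-14.9  33.1]
0.5 [-58.5 -71.5] tool dx,dy [-17.4  40. ]
0.65 [-50.9 -73.1] tool dx,dy [-19.   47.7]
0.8 [-42.6 -73.5] tool dx,dy [-19.3  55.9]
0.95 [-34.1 -72.5] tool dx,dy [-18.4  64.5]
1.1 [-25.4 -70. ] tool dx,dy [-15.9  73.2]
1.25 [-17.  -65.9] tool dx,dy [-11.8  81.6]
1.4 [ -9.1 -60.2] tool dx,dy [-6.1 89.5]
1.55 [ -2.2 -53. ] tool dx,dy [ 1.1 96.4]
1.7 [  3.5 -44.5] tool dx,dy [  9.6 102.1]
1.85 [  7.7 -34.8] tool dx,dy [ 19.3 106.2]
1.92 [  9.  -30.1] tool dx,dy [ 24.1 107.6]
[334.46455679 148.34299962] [415.9290296  133.29931121] [296.45216323 274.42141565]
```

View pics/w4.png

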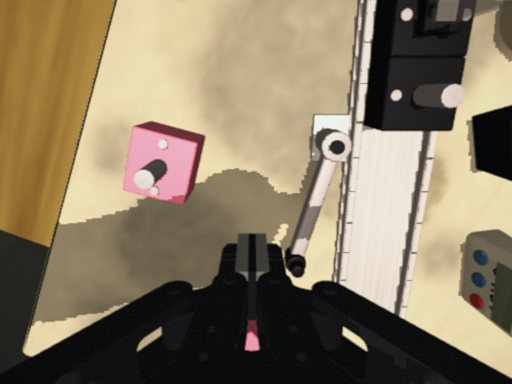

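>>> play_rows:
  deltas: [-4,0,30,0,0,0,0,-7,0,60,0,0,0,0,-7,0,71,0,0,0,0,-7,8,71,0,0,0,0,-7,16,71,0,0,0,0,-11,24,71,0,0,0,0,-15,33,71,0,0,0,0,-17,40,71,0,0,0,0,-19,48,71,0,0,0,0,-19,56,71,0,0,0,0]

```text
clock: 10.05
eef_pos: [516.0, 175.0, 24.5]
tool_rot: [-3.141, 0.0, 1.449]
force: [-2.0, 0.5, 0.5]
width: -0.1
gripper_force: 0.7
```

Run:
```python
from h import *
w=get_image("wrist")
s=read_state();print(s["clock"],s["eef_pos"],s["tool_rot"],s["force"],rail(s["eef_pos"]))
save(w,"pics/w5.png")
```

```text
10.1 [517.65608836 174.8628262   24.61714492] [3.13979995e+00 1.14643872e-04 1.44902238e+00] [0.46861019 0.2230433  0.04038155] (np.float64(-39.70763305779883), np.float64(-72.9809357354684))
```

View pics/w5.png

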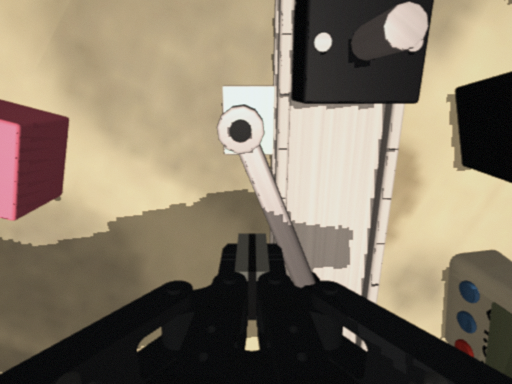

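>>> play_rows:
  deltas: [1,8,0,0,0,0,0,3,17,0,0,0,0,0,7,26,0,0,0,0,0,13,34,0,0,0,0,0,20,41,0,0,0,0,0,29,46,0,0,0,0,0,35,49,0,0,0,0,0,39,50,0,0,0,0,0,39,50,0,0,0,0,0]

```text
clock: 11.22
eef_pos: [570.6, 208.7, 24.7]
tool_rot: [3.141, -0.001, 1.45]
force: [-0.1, -0.6, 0.7]
width: 0.1
gripper_force: 0.0
```

>>> play_rows:
  deltas: [1,0,0,0,0,0,0,2,1,0,0,0,0,0,3,1,0,0,0,0,0]

```text
clock: 11.6
eef_pos: [571.5, 210.6, 24.6]
tool_rot: [-3.142, 0.0, 1.449]
force: [-0.6, -1.2, 0.8]
width: 0.3
gripper_force: 0.5
```

>>> play_rows:
  deltas: [1,0,0,0,0,0,0,2,0,0,0,0,0,0,2,0,0,0,0,0,0]

```text
clock: 11.98
eef_pos: [572.0, 213.0, 24.6]
tool_rot: [3.141, -0.0, 1.45]
force: [0.9, -1.3, -0.1]
width: 0.0
gripper_force: 0.4
```

>>> play_rows:
  deltas: [1,0,0,0,0,0,0,2,0,0,0,0,0,0,2,0,0,0,0,0,0]

```text
clock: 12.35
eef_pos: [572.0, 213.2, 24.6]
tool_rot: [-3.142, 0.002, 1.449]
force: [-0.3, -5.1, 2.5]
width: 0.1
gripper_force: 2.5
```

>>> play_rows:
  deltas: [1,0,0,0,0,0,0,2,0,0,0,0,0,0,2,0,0,0,0,0,0]

```text
clock: 12.72
eef_pos: [572.0, 213.2, 24.6]
tool_rot: [-3.141, 0.004, 1.448]
force: [-1.3, -8.1, 3.6]
width: 0.0
gripper_force: 4.1
```

>>> play_rows:
  deltas: [-5,0,0,0,0,0,0,-20,0,0,0,0,0,0,-40,0,-10,0,0,0,0,-45,0,-40,0,0,0,0,-50,0,-80,0,0,0,0,-60,0,-110,0,0,0,0,-70,0,-130,0,0,0,0,-80,0,-130,0,0,0,0,-80,0,-130,0,0,0,0]

```text
clock: 13.85
eef_pos: [561.7, 136.0, 153.8]
tool_rot: [-3.14, 0.001, 1.448]
force: [0.3, 0.8, -0.3]
width: 0.3
gripper_force: 0.0
```

Run:
```python
from h import *
ci=camera_info("wrist");w=get_image("wrist")
s=read_state();print(s["clock"],s["eef_pos"],s["force"])
save(w,"pics/w6.png")
T=lambda x,y,z:np.append(O+x*X+y*U,z)
print(proj("wrist",T(-46,-14,34),ci),proj("wrist",T(0,-3,44),ci),proj("wrist",T(42,-14,47),ci),proj("wrist",T(0,165,35),ci))
```

```text
13.9 [561.62873306 136.93117759 153.41633379] [ 0.20622948 -0.12918799 -0.20975773]
[179.99510504  68.58278211] [238.72107974  51.54089014] [295.98663494  67.20569356] [ 235.50898471 -249.19926845]
```

View pics/w6.png

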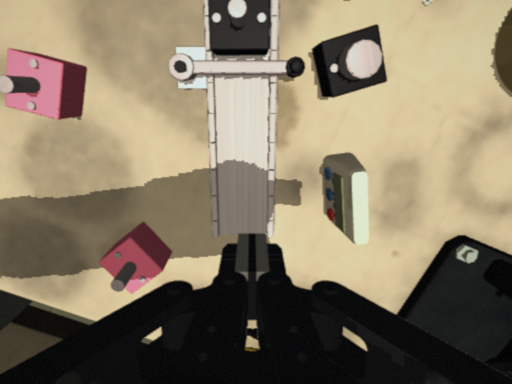

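The arm lies square across the rail: its pivot is at (181,67) and its knob at (296,66), both where predicted. The rear edge of the row is at row ~53, so it is home, and nothing else has moved.

```bash
python3 -c "
from cell import *
print(finish_job())"
```

```text
the job is handed in; nothing more can be done
None
```

I pushed the four carriers home against the end stop as one train and swung the latch square across behind them. I handed the job in at about 14 s; the last wrist picture shows the latch square, the rear of the row home and nothing in view displaced, but no verdict came back.

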